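# Lay the gift carton down in its taped packing place

### The job

The large gift carton standing on its long edge has to be laid down for packing in the rectangle marked with tape on the worktop. Push it low with the fingertips so that it slides, still standing, until its foot is a few centimetres past the nearest tape line; then push it high from the same side so that it topples over onto its broad side and comes to rest flat and wholly within the taped rectangle (lying on the tape is fine, sticking out beyond it is not). Do not pick the carton up, and leave the roll of tape, the two jars and the small carton where they stand.

Things in the scene. Friction and masses are not known exactly. Their poses are not given: they have to be found in the camera images.
- carton_centre (a point): Centre of the large printed gift carton, a closed rigid box, 0.6 to 1 kg. It first stands upright on its long narrow side, centre 75 mm up. x axis: across its 68 mm thickness (normal to the broad faces); y: along its 230 mm length, roughly along world x; z: up its 150 mm height. Lying on a broad side, its centre is 34 mm up and about 109 mm from where it was while standing.
- outline_centre (a point): Centre, on the worktop, of the taped rectangle: four strips of tan tape 20 mm wide stuck flat (about 1 mm, nothing to bump against), 300 mm along its x axis and 200 mm along y over the outside of the tape. Its x axis is roughly along world x. It lies to the left or the right of the carton, at first at most 220 mm clear of it. A plain cream paper sheet on the worktop is not part of it.
- tape_roll: Roll of tan tape lying flat, 73 mm across, 19 mm high, origin at the centre of its underside; on the carton's other side. Bystander.
- mustard_jar: Squat round jar with red lid, 62 mm across, 86 mm high, origin at the centre of its underside. Bystander.
- olive_jar: Tall round jar with green lid, 63 mm across, 109 mm high, origin at the centre of its underside. Bystander.
- cracker_box: Small cracker carton 57 x 63 x 70 mm, origin at the centre of its underside. Bystander.
- corner_a (a point): Corner point of the gift carton, in the middle of its 68 mm thickness: at its -y end (y = -115 mm from the centre), foot edge (z = -75 mm)
- corner_b (a point): Corner point of the gift carton, in the middle of its 68 mm thickness: at its +y end (y = 115 mm from the centre), foot edge (z = -75 mm)
- corner_c (a point): Corner point of the gift carton, in the middle of its 68 mm thickness: at its -y end (y = -115 mm from the centre), upper edge (z = +75 mm)
- corner_d (a point): Corner point of the gift carton, in the middle of its 68 mm thickness: at its +y end (y = 115 mm from the centre), upper edge (z = +75 mm)
- carton: The gift carton; origin at the centre of its foot, axes as carton_centre. Smooth board, friction 0.3 to 0.5: pushed on a broad face below about 50 mm height it slides upright; pushed above about 120 mm it tips about its far lower edge and falls by itself once leaning over 25 degrees. That edge may slip up to about 25 mm as it falls.

How it is judged:
By the outcome, as a careful person would: the job done as asked, in the order asked, and still so for the second after the job is handed in, with the robot touching nothing.
It also fails if it takes over 45 s, if anything falls off the work surface, if the arm or the gripper's body presses on something with over 40 N, if the wrist force passes 120 N, or if a joint passes its speed limit or range.

### The arm

A 6-joint arm with a two-finger parallel gripper is mounted at the origin on a cart in front of the work surface, level with it; the furniture and walls round the work are solid. World frame = base frame: x ahead of the robot, y to its left, z up, the work surface at z = 0. Lengths are in m, angles in rad, forces in N, time in s.
With the tool pointing down it reaches from about 0.325 to 0.85 m from the base axis. Payload 4.4 kg.
Tool frame: the origin (TCP) lies midway between the tips of the shut fingers; the grasp point (between the pads) lies ctrl.grip_point_offset behind it (ctrl.grip_point_offset is the distance from the TCP to the grasp point, in m); z points along the fingers, y is the line along which they close (so a half turn about z gives the same grasp; the last joint's range is limited). The gripper opens to 94 mm and grips with 3 to 60 N. Pads are 16 mm wide; open, the fingers measure 119 mm over their backs; the gripper's body (75 mm by 177 mm) begins 78 mm behind the grasp point.
Start: joints at [-1.429, 0.207, 1.542, -0, 1.393, -0.15], TCP at [0.165, -0.551, 0.205] pointing down, gripper open.
Joint ranges: [-2.73, 2.73], [-0.86, 2.22], [0.23, 2.46], [-1.11, 4.25], [0.08, 2.63], [-2.82, 2.82]. Speed limits (rad/s): [2.79, 2.79, 3.14, 3.14, 3.14, 3.14].

### API

Orientations are given as a unit quaternion [w, x, y, z].
In Python, from bench import ctrl gives the robot as it stands. The module is installed in compiled form; this text tells all that it offers.
- The arm moves only by the tool carry_out, never from a script. Its argument "deltas" is a list that holds one entry, the list of rows, each a list of 6 numbers: the shift along the world's x, y, z in mm, then the turn, a rotation vector about the world's x, y, z in degrees. In form: [[[tx, ty, tz, ax, ay, az], ...]]. A call has 1 to 12 rows; each row is the pose to reach, as a shift and turn from the pose commanded when the call began; what a row does not reach only later rows make up. A row lasts 1/10 s, in which the tool goes at most 50 mm and 8.59 degrees, less where a joint would pass 70% of its speed; a pose out of reach is approached as far as the arm can. A call with a gripper value outside its range is refused whole. "claw" is the finger opening in mm, from 0 to 94, set as the call begins (left out, the last holds). The fingers move at their own pace and stop on an object; "grip_force" is the grip in N (left out, the last holds). Time passes only in rows, so rows that repeat a pose let the fingers close. It gives the time, the measured TCP pose, the force, the opening and the grip force at its end, in the units of the state.
- ctrl.get_state(): the state, without advancing time (a new reading comes with each control period).
- ctrl.get_image(name): name is "scene" or "top" or "wrist"; returns a dict with "frame" (400x640x3 uint8, blue, green, red), "vertical_fov" (degrees; the focal length in pixels is half the picture's height over the tangent of half this angle, whatever the lens; pixels are square), "cx", "cy" (the principal point, pixels), "rvec" (rotation vector, rad) and "tvec" (3), from world to camera coordinates, as OpenCV has them; the wrist camera has in their place "hand_eye" (4x4, takes a point from camera to tool coordinates, whose origin is the TCP and whose axes are the flange's). Camera axes: x right, y down, z forward; pixel columns grow to the right and rows downward; lengths in m; the calibration is good to about 2 mm. A picture is of the moment at which its call begins: read the wrist's pose just before it. There is no depth.
- ctrl.job_done(): hands the job in; it is judged then, once.
The state is a dict: "time_s": time; "q": joint angles; "joint_vel": joint speeds; "tau": joint torques, N m; "position": TCP position; "tcp_rot": TCP orientation; "contact_force": force on the tool from outside, world axes, zero at the start; "moment": the same for the moment, N m; "width": opening from 0.0 (shut) to 1.0 (fully open); "grasp_force": force on a finger pad.
Only numpy, scipy, OpenCV 4.12 (cv2) and the standard library are available. Lean on these libraries where they do the work, as an engineer would, in place of code of your own. Each camera call takes 0.05 s, during which the arm holds its last target. There are 200 camera calls.

## Working session

There is one attempt and no reset: what is moved stays moved. The work goes in short steps, Python scripts to look and compute and a tool call to move; the robot and the scene stay as the last step left them, time stands still between calls to the robot, and variables do not carry over. Pictures are saved under pics/ and viewed, at most 10 in all, crops included, and the job is handed in when it is done.

Besides the shell and the picture viewer there is one more tool, called after ">>>" by a JSON object that holds its "fn" and its "kwargs". carry_out: Moves the arm, as the interface text tells. Its arguments: {"type":"object","properties":{"deltas":{"type":"array","items":{"type":"array","items":{"type":"array","items":{"type":"number"}}}},"claw":{"type":"number"},"grip_force":{"type":"number"}},"required":["deltas"]}

```bash
mkdir -p pics
cat > h.py <<'E'
import numpy as np, cv2
from bench import ctrl
def grab(n,f=None):
    d=ctrl.get_image(n)
    if f: cv2.imwrite('pics/'+f,d['frame'])
    return d
def ray(d,u,v,z):
    f=d['frame'].shape[0]/2/np.tan(np.radians(d['vertical_fov'])/2)
    R=cv2.Rodrigues(np.array(d['rvec'],float))[0];t=np.array(d['tvec'],float).ravel()
    c=-R.T@t; r=R.T@np.array([(u-d['cx'])/f,(v-d['cy'])/f,1])
    return c+r*(z-c[2])/r[2]
def proj(d,P):
    f=d['frame'].shape[0]/2/np.tan(np.radians(d['vertical_fov'])/2)
    K=np.array([[f,0,d['cx']],[0,f,d['cy']],[0,0,1.]])
    return cv2.projectPoints(np.array(P,float).reshape(-1,3),np.array(d['rvec'],float),np.array(d['tvec'],float),K,None)[0].reshape(-1,2)
E
python3 - <<'E'
from h import *
a=grab('top','top0.png');b=grab('scene','scene0.png')
for d in(a,b):print({k:v for k,v in d.items() if k!='frame'})
print(ctrl.get_state(),ctrl.grip_point_offset)
E
```

```text
{'vertical_fov': 45.39248369517715, 'cx': 319.76302381279424, 'cy': 199.77623010937637, 'rvec': array([ 2.13037424, -2.14301869,  0.1728755 ]), 'tvec': array([0.07965627, 0.56775384, 1.4821146 ])}
{'vertical_fov': 53.618176570332096, 'cx': 318.96812076797937, 'cy': 200.4841565555803, 'rvec': array([ 0.81841778, -2.37265155,  1.32894023]), 'tvec': array([0.49399234, 0.25793155, 1.28492534])}
{'time_s': 0.1, 'q': array([-1.42948786e+00,  2.07334639e-01,  1.54278484e+00,  2.93158746e-07,
        1.39350251e+00, -1.50492050e-01]), 'joint_vel': array([ 4.37310316e-04, -1.59031848e-03, -3.78028666e-03,  1.58074726e-04,
       -1.09146431e-03, -7.83803045e-05]), 'tau': array([ 1.22932342e-04, -3.71864176e+01, -2.82292253e+01,  7.00594252e-02,
        3.11085011e-02, -5.07339212e-05]), 'position': array([ 0.16530541, -0.54997428,  0.20441946]), 'tcp_rot': array([-1.01465986e-03,  9.89374919e-01,  1.45383080e-01,  4.80339731e-06]), 'contact_force': array([ 0.13334072, -0.81775897,  0.37968184]), 'moment': array([-0.00240712, -0.00935007,  0.01799783]), 'grasp_force': 0.0, 'width': 0.9996505892737123} 0.0188
```

View pics/top0.png

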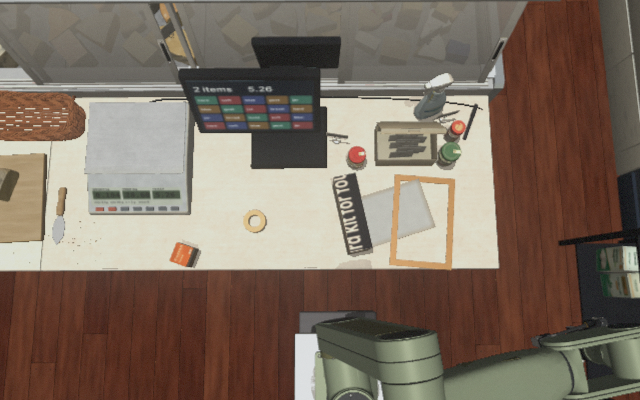

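View pics/scene0.png

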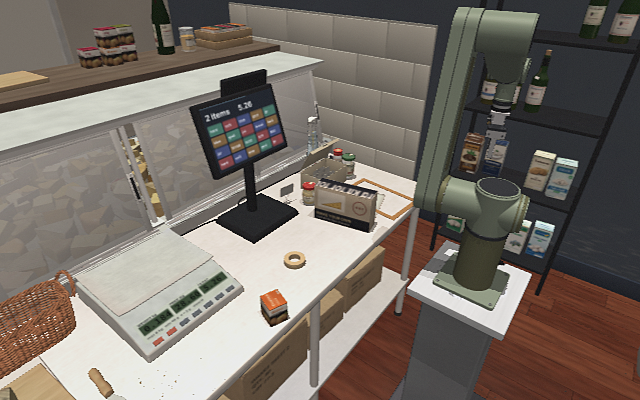

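The top view shows the carton's upper face around (352,213), the taped rectangle to its right (world −y) around (423,222), the cream sheet between them and the jars at (357,157) and (450,152). I'll enlarge this area.

Run:
```python
from h import *
d=grab('top')
c=d['frame'][140:280,320:480]
cv2.imwrite('pics/c1.png',cv2.resize(c,None,fx=4.2,fy=4.2,interpolation=cv2.INTER_CUBIC))
d=grab('scene')
c=d['frame'][140:250,280:430]
cv2.imwrite('pics/c2.png',cv2.resize(c,None,fx=5,fy=5,interpolation=cv2.INTER_CUBIC))
```

```text
(no output)
```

View pics/c1.png

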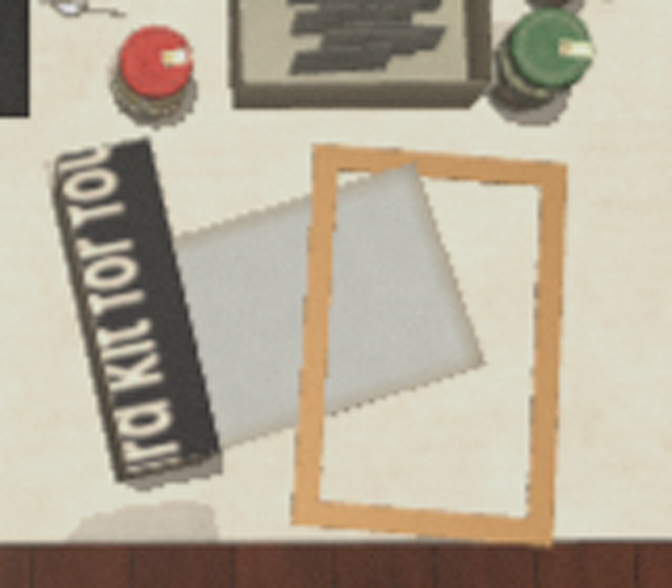

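View pics/c2.png

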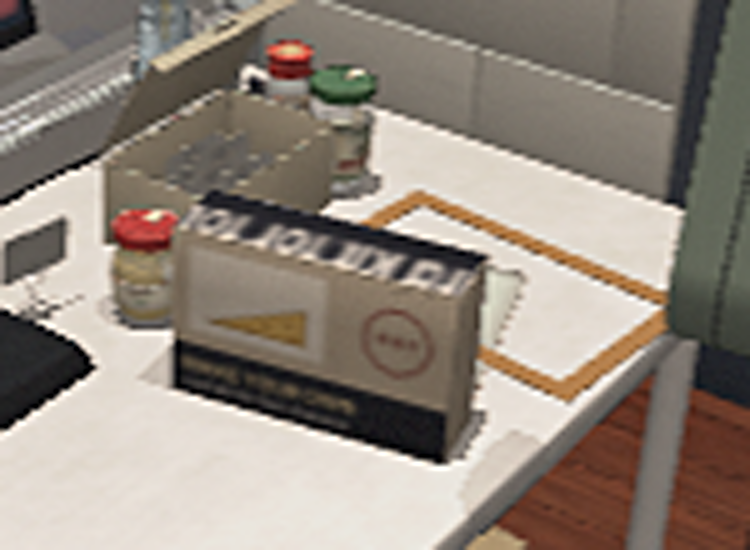

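Crop readings: the carton's top corners are at (55,155), (150,138), (218,455) and (119,481). The tape's outer corners are at (315,145), (568,165), (551,546) and (291,523). The lids are at (156,62) red and (548,47) green. The second crop confirms that the carton is standing, with its left broad face free.

```bash
cat >> h.py <<'E'
def crop(d,pts,z,s=4.2,u0=320,v0=140):
    return np.array([ray(d,u0+(x+.5)/s-.5,v0+(y+.5)/s-.5,z) for x,y in pts])
def rect(P):
    # P order: TL,TR,BR,BL in picture; returns centre, yaw of long axis vs world x, long, short
    c=P.mean(0); l=(P[0]+P[1]-P[2]-P[3])/2; s=(P[0]+P[3]-P[1]-P[2])/2
    return c.round(4),np.degrees(np.arctan2(l[1],l[0])).round(2),np.linalg.norm(l).round(4),np.linalg.norm(s).round(4)
E
python3 - <<'E'
from h import *
d=grab('top')
B=crop(d,[(55,155),(150,138),(218,455),(119,481)],.15)
O=crop(d,[(315,145),(568,165),(551,546),(291,523)],0)
print(B.round(3));print(rect(B));print(O.round(3));print(rect(O))
print(crop(d,[(156,62)],.086),crop(d,[(548,47)],.109), crop(d,[(235,107),(490,107)],0.0), crop(d,[(300,545)],0))
E
```

```text
[[ 0.622  0.037  0.15 ]
 [ 0.634 -0.031  0.15 ]
 [ 0.407 -0.074  0.15 ]
 [ 0.39  -0.005  0.15 ]]
(array([ 0.5132, -0.0184,  0.15  ]), np.float64(10.57), np.float64(0.233), np.float64(0.0702))
[[ 0.661 -0.173  0.   ]
 [ 0.643 -0.372  0.   ]
 [ 0.346 -0.344  0.   ]
 [ 0.364 -0.145  0.   ]]
(array([ 0.5034, -0.2585,  0.    ]), np.float64(-5.38), np.float64(0.2982), np.float64(0.1997))
[[ 0.70635288 -0.04147477  0.086     ]] [[ 0.70999869 -0.33043695  0.109     ]] [[ 0.69175134 -0.11037211  0.        ]
 [ 0.69052141 -0.31265681  0.        ]] [[ 0.34752602 -0.15166387  0.        ]]
```

Sizes check out: the carton measures 233×70 (given 230×68) and the outline 298×200. The carton's centre is at (0.513, −0.018) with yaw +10.6°. The outline's centre is at (0.503, −0.2585) with yaw −5.4°, so the carton should end up standing at about (0.513, −0.155). I'll lift the arm over, with the finger line turned to lie along the carton.

>>> {"fn": "carry_out", "kwargs": {"deltas": [[[9,18,20,0,0,4],[27,53,40,0,0,11],[48,93,60,0,0,19],[69,133,65,0,0,27],[90,176,65,0,0,35],[112,219,65,0,0,43],[134,261,65,0,0,51],[156,304,65,0,0,59],[178,347,65,0,0,67],[200,389,65,0,0,75],[219,427,65,0,0,81],[229,445,65,0,0,84]]], "claw": 94}}

```text
time_s: 1.45
position: [0.3951, -0.1027, 0.2706]
tcp_rot: [0.0, 0.635, 0.772, 0.0]
contact_force: [-0.1, -1.3, 0.3]
width: 0.998
grasp_force: 0.0
```

>>> {"fn": "carry_out", "kwargs": {"deltas": [[[10,20,0,0,0,0],[28,52,0,0,0,0],[48,90,0,0,0,0],[68,128,0,-3,-0.5,0],[88,165,0,-8,-1.5,0],[98,184,0,-14,-2.7,0],[102,193,-10,-20,-3.8,0],[104,198,-40,-26,-4.9,0],[104,198,-85,-29.5,-5.5,0],[104,198,-130,-29.5,-5.5,0],[104,198,-170,-29.5,-5.5,0],[104,198,-190,-29.5,-5.5,0]]]}}

```text
time_s: 2.65
position: [0.4953, 0.0919, 0.0762]
tcp_rot: [0.197, 0.615, 0.745, -0.168]
contact_force: [-0.1, -0.2, 0.2]
width: 1.0
grasp_force: 0.0
```

>>> {"fn": "carry_out", "kwargs": {"deltas": [[[0,0,-15,0,0,0],[0,0,-35,0,0,0],[0,0,-48,0,0,0],[1,-5,-53,0,0,0],[3,-15,-53,0,0,0],[6,-30,-53,0,0,0],[8,-43,-53,0,0,0],[9,-51,-53,0,0,0],[10,-55,-53,0,0,0],[10,-55,-53,0,0,0]]]}}

```text
time_s: 3.65
position: [0.5086, 0.0365, 0.0278]
tcp_rot: [0.199, 0.617, 0.743, -0.166]
contact_force: [-0.5, 0.5, -0.6]
width: 0.998
grasp_force: 0.0
```

Run:
```python
from h import *
print(ctrl.get_state()['position'],ctrl.get_state()['contact_force'])
d=grab('scene')
c=d['frame'][120:260,280:460]
cv2.imwrite('pics/c3.png',cv2.resize(c,None,fx=4.2,fy=4.2,interpolation=cv2.INTER_CUBIC))
```

```text
[0.508577   0.03651646 0.02777649] [-0.47597736  0.53346117 -0.64993057]
```

View pics/c3.png

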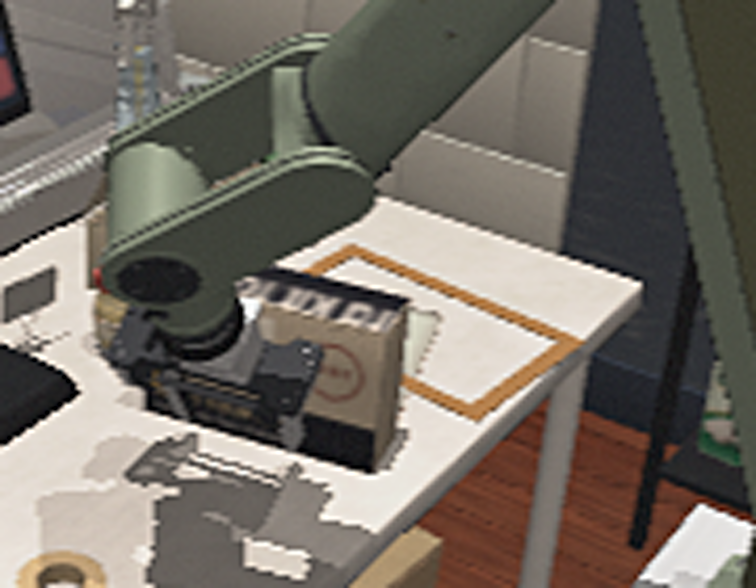

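The fingertips are behind the broad face, low down, with the body clear of the carton. Starting the low push while turning clockwise.

>>> {"fn": "carry_out", "kwargs": {"deltas": [[[1,-4,0,0,0,0],[1,-8,0,0,0,0],[2,-12,0,0,0,0],[3,-17,0,0,0,-0.5],[4,-23,0,0,0,-1.2],[5,-30,0,0,0,-2],[6,-37,0,0,0,-2.8],[8,-44,0,0,0,-3.6],[9,-51,0,0,0,-4.4],[9,-58,0,0,0,-5.2],[10,-65,0,0,0,-6],[11,-70,0,0,0,-6.6]]]}}

```text
time_s: 4.9
position: [0.5192, -0.0335, 0.0274]
tcp_rot: [0.189, 0.659, 0.707, -0.177]
contact_force: [-0.0, 2.3, -0.2]
width: 0.999
grasp_force: 1.5
```

Run:
```python
from h import *
print(ctrl.get_state()['position'],ctrl.get_state()['contact_force'])
d=grab('top')
c=d['frame'][140:280,320:480]
cv2.imwrite('pics/c4.png',cv2.resize(c,None,fx=4.2,fy=4.2,interpolation=cv2.INTER_CUBIC))
```

```text
[ 0.51923235 -0.03346864  0.0273739 ] [-0.03969245  2.25263467 -0.17721904]
```

View pics/c4.png

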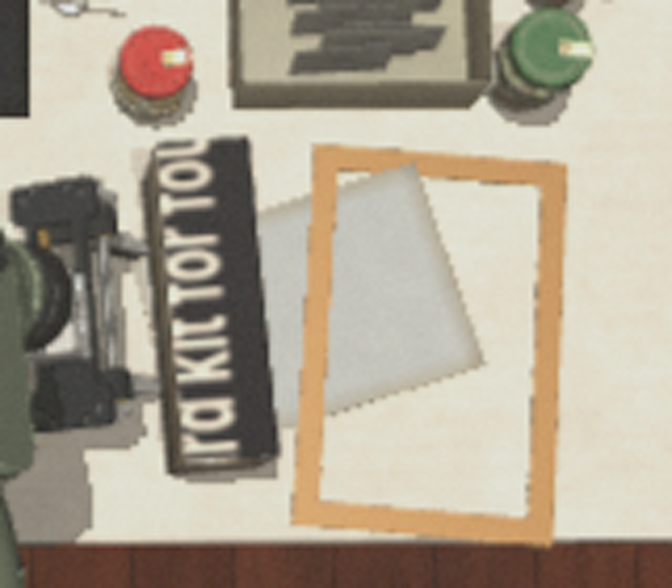

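The carton is still upright, moved right and turned clockwise. Its top corners read (151,146), (247,138), (278,458) and (171,472), and both fingers are on its left face.

Run:
```python
from h import *
d=grab('top')
B=crop(d,[(151,146),(247,138),(278,458),(171,472)],.15)
c,y,l,s=rect(B);print(c,y,l,s)
o=np.array([.5034,-.2585]);n=np.array([.094,.9956]);u=np.array([.9956,-.094])
print('rel',(c[:2]-o)@n,(c[:2]-o)@u)
```

```text
[ 0.5155 -0.0724  0.15  ] 3.17 0.2304 0.0721
rel 0.18641855999999998 -0.005446639999999999
```

>>> {"fn": "carry_out", "kwargs": {"deltas": [[[0,-4,0,0,0,-0.4],[1,-11,0,0,0,-1.2],[1,-18,0,0,0,-2],[2,-26,0,0,0,-2.9],[2,-34,0,0,0,-3.8],[3,-42,0,0,0,-4.7],[3,-50,0,0,0,-5.6],[4,-58,0,0,0,-6.5],[4,-66,0,0,0,-7.4],[4,-73,0,0,0,-8.2],[4,-78,0,0,0,-8.8],[4,-80,0,0,0,-9]]]}}

```text
time_s: 6.2
position: [0.5234, -0.1133, 0.0274]
tcp_rot: [0.174, 0.712, 0.653, -0.191]
contact_force: [0.1, 2.6, 1.5]
width: 0.998
grasp_force: 1.8
```

>>> {"fn": "carry_out", "kwargs": {"deltas": [[[0,4,0,0,0,0],[0,14,0,0,0,0],[0,28,0,0,0,0],[0,36,0,0,0,0]]]}}

```text
time_s: 6.6
position: [0.5233, -0.0751, 0.0273]
tcp_rot: [0.175, 0.711, 0.654, -0.191]
contact_force: [0.2, -0.3, -1.3]
width: 0.999
grasp_force: 0.0
```

Run:
```python
from h import *
print(ctrl.get_state()['position'],ctrl.get_state()['contact_force'])
d=grab('top')
c=d['frame'][140:280,320:480]
cv2.imwrite('pics/c5.png',cv2.resize(c,None,fx=4.2,fy=4.2,interpolation=cv2.INTER_CUBIC))
```

```text
[ 0.52326859 -0.07511824  0.02734559] [ 0.17956565 -0.33784765 -1.2854985 ]
```

View pics/c5.png

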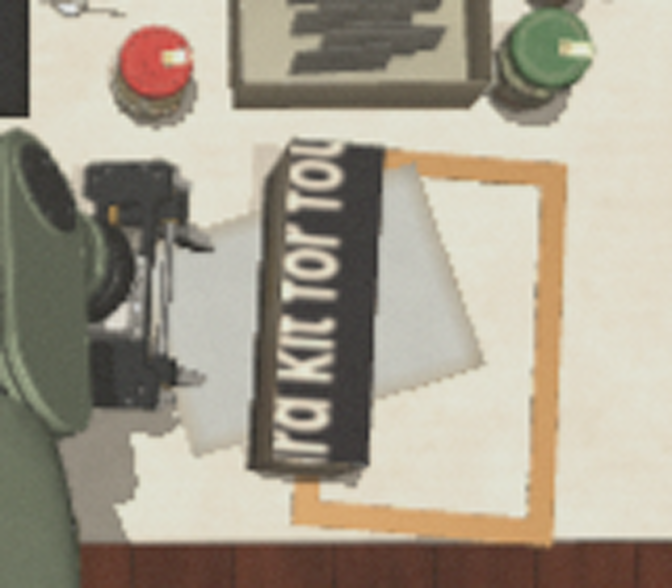

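The carton stands upright across the near tape. Its top corners read (289,138), (385,147), (366,466) and (265,462).

Run:
```python
from h import *
d=grab('top')
o=np.array([.5034,-.2585]);n=np.array([.094,.9956]);u=np.array([.9956,-.094])
for P in([(289,138),(385,147),(366,466),(265,462)],):
  B=crop(d,P,.15);c,y,l,s=rect(B);print(B.round(3),c,y,l,s,'rel',(c[:2]-o)@n,(c[:2]-o)@u)
# overlay check of predicted top corners and foot edge
def px(c,y,z):
  a=np.radians(y);U=np.array([np.cos(a),np.sin(a)]);N=np.array([-U[1],U[0]])
  Q=proj(d,[[*(np.array(c)+i*.115*U+j*.034*N),z] for i,j in((1,1),(1,-1),(-1,-1),(-1,1))])
  return ((Q-[320,140]+.5)*4.2-.5).round(0)
for y in(-5.4,-4.5,-3.5):print(y,px((.514,-.154),y,.15).tolist(),px((.514,-.154),y,0).tolist())
```

```text
[[ 0.633 -0.13   0.15 ]
 [ 0.626 -0.199  0.15 ]
 [ 0.399 -0.177  0.15 ]
 [ 0.402 -0.107  0.15 ]] [ 0.5152 -0.1534  0.15  ] -5.61 0.2299 0.0695 rel 0.10574676000000001 0.0018686800000000323
-5.4 [[290.0, 140.0], [385.0, 148.0], [366.0, 470.0], [268.0, 462.0]] [[263.0, 181.0], [349.0, 189.0], [331.0, 481.0], [243.0, 473.0]]
-4.5 [[287.0, 140.0], [382.0, 147.0], [368.0, 470.0], [271.0, 462.0]] [[261.0, 182.0], [347.0, 188.0], [333.0, 480.0], [245.0, 474.0]]
-3.5 [[284.0, 141.0], [380.0, 146.0], [371.0, 469.0], [274.0, 464.0]] [[258.0, 182.0], [344.0, 187.0], [336.0, 480.0], [248.0, 475.0]]
```

The carton stands at yaw −5.6°, lined up with the outline, with its foot's far edge about 28 mm past the near line. Next I raise the tool, set it upright and move up for the high push.

>>> {"fn": "carry_out", "kwargs": {"deltas": [[[0,5,15,0,0,0],[0,8,40,5,-0.5,0],[0,8,70,12,-1.1,0],[0,8,95,19,-1.8,0],[0,8,110,25,-2.4,0],[-2,4,115,29.9,-2.8,0],[-4,-5,115,29.9,-2.8,0],[-5,-15,115,29.9,-2.8,0],[-6,-23,115,29.9,-2.8,0],[-6,-27,115,29.9,-2.8,0],[-6,-27,115,29.9,-2.8,0]]]}}

```text
time_s: 7.8
position: [0.5171, -0.1034, 0.1417]
tcp_rot: [0.0, 0.737, 0.676, 0.001]
contact_force: [0.1, -0.8, -0.0]
width: 1.002
grasp_force: 0.0
```

>>> {"fn": "carry_out", "kwargs": {"deltas": [[[0,-4,0,0,0,0],[-1,-9,0,0,0,0],[-1,-14,0,0,0,0],[-2,-20,0,0,0,0],[-2,-26,1,0,0,0],[-3,-32,2,0,0,0],[-4,-39,3,0,0,0],[-4,-46,4,0,0,0],[-5,-53,5,0,0,0],[-6,-60,6,0,0,0],[-6,-67,6,0,0,0],[-7,-72,6,0,0,0]]]}}

```text
time_s: 9.0
position: [0.5103, -0.1766, 0.1483]
tcp_rot: [0.001, 0.737, 0.676, 0.001]
contact_force: [-0.4, -0.1, -0.2]
width: 0.999
grasp_force: 0.0
```

>>> {"fn": "carry_out", "kwargs": {"deltas": [[[0,0,0,0,0,0],[0,0,0,0,0,0],[0,0,0,0,0,0],[0,0,0,0,0,0]]]}}

```text
time_s: 9.4
position: [0.5104, -0.1754, 0.1484]
tcp_rot: [0.001, 0.737, 0.676, 0.001]
contact_force: [0.1, -1.0, -0.1]
width: 0.999
grasp_force: 0.0
```

Run:
```python
from h import *
d=grab('top')
c=d['frame'][140:280,320:480]
cv2.imwrite('pics/c6.png',cv2.resize(c,None,fx=4.2,fy=4.2,interpolation=cv2.INTER_CUBIC))
```

```text
(no output)
```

View pics/c6.png

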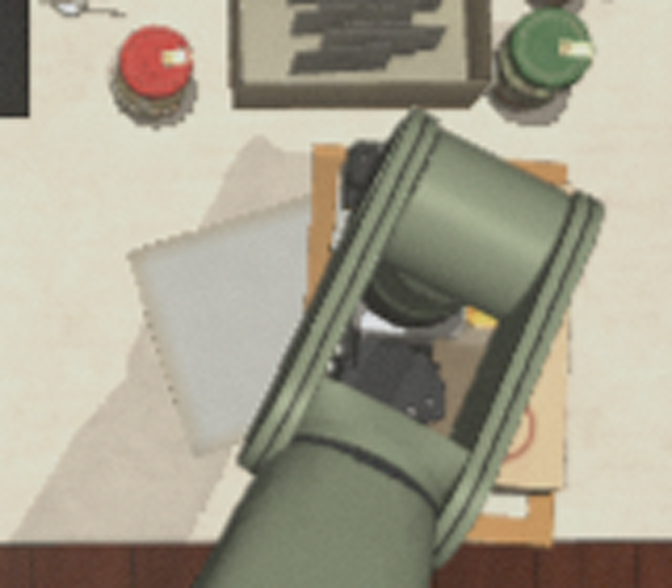

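The carton has toppled flat, partly hidden by the arm. I'll move the arm up and back to see it.

>>> {"fn": "carry_out", "kwargs": {"deltas": [[[0,5,15,0,0,0],[0,20,40,0,0,0],[0,50,70,0,0,0],[0,90,90,0,0,0],[0,135,100,0,0,0],[0,180,100,0,0,0],[0,225,100,0,0,0],[0,265,100,0,0,0],[0,295,100,0,0,0],[0,310,100,0,0,0],[0,315,100,0,0,0],[0,315,100,0,0,0]]]}}

```text
time_s: 10.65
position: [0.5105, 0.1392, 0.2488]
tcp_rot: [0.001, 0.737, 0.676, 0.001]
contact_force: [0.7, 0.6, 0.0]
width: 0.999
grasp_force: 0.0
```

Run:
```python
from h import *
d=grab('top')
c=d['frame'][140:280,320:480]
cv2.imwrite('pics/c7.png',cv2.resize(c,None,fx=4.2,fy=4.2,interpolation=cv2.INTER_CUBIC))
```

```text
(no output)
```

View pics/c7.png

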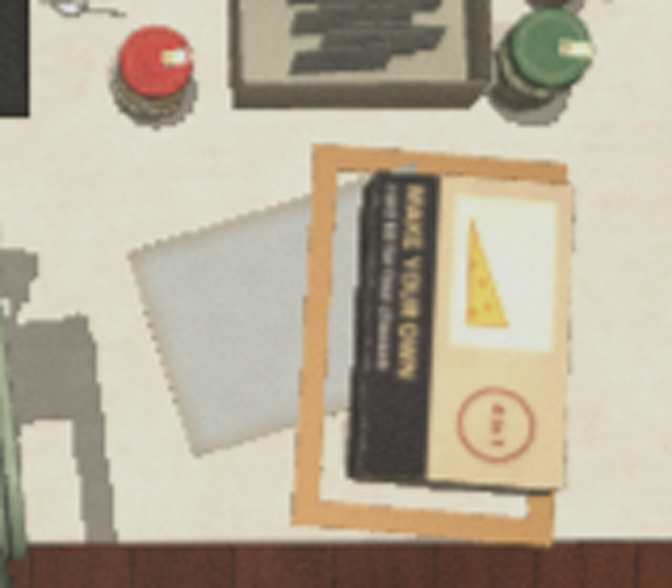

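The carton lies flat, close to the right-hand tape. Its top-face corners read about (382,171), (576,183), (563,490) and (365,478).

Run:
```python
from h import *
d=grab('top')
o=np.array([.5034,-.2585]);n=np.array([.094,.9956]);u=np.array([.9956,-.094])
B=crop(d,[(382,171),(576,183),(563,490),(365,478)],.068);c,y,l,s=rect(B);print(c,y,l,s,'rel',(c[:2]-o)@n,(c[:2]-o)@u)
print([((b[:2]-o)@n).round(4) for b in B],[((b[:2]-o)@u).round(4) for b in B])
def px(c,y,z):
  a=np.radians(y);U=np.array([np.cos(a),np.sin(a)]);N=np.array([-U[1],U[0]])
  Q=proj(d,[[*(np.array(c)+i*.115*U+j*.075*N),z] for i,j in((1,1),(1,-1),(-1,-1),(-1,1))])
  return ((Q-[320,140]+.5)*4.2-.5).round(0).tolist()
print(px(c[:2],y,.068),px(c[:2],y,0))
Q=proj(d,[[.7064,-.0415,.086],[.71,-.3304,.109]]);print((Q-[320,140]+.5)*4.2-.5)
```

```text
[ 0.5052 -0.2743  0.068 ] -5.27 0.2312 0.1459 rel -0.01556127999999998 0.003277280000000022
[np.float64(0.0578), np.float64(-0.0884), np.float64(-0.0885), np.float64(0.057)] [np.float64(0.117), np.float64(0.1207), np.float64(-0.1103), np.float64(-0.1143)]
[[380.0, 169.0], [578.0, 186.0], [566.0, 492.0], [362.0, 474.0]] [[364.0, 187.0], [554.0, 203.0], [542.0, 496.0], [347.0, 479.0]]
[[156.03238962  61.93895806]
 [547.95007838  46.99858706]]
```

The carton is flat and at the outline's yaw. It is inside on all sides, with about 10 mm to spare at the tightest (far) side. The jars haven't moved, so I'm handing in.

```bash
python3 -c "
from bench import ctrl
print(ctrl.job_done())"
```

```text
the job is handed in; nothing more can be done
None
```

The carton was slid upright over the near tape line, then toppled; it lies flat wholly inside the taped rectangle with about 10 mm to spare at the tightest side, and the job is handed in at about 11 s (jars unmoved in the last picture; tape roll and small carton never approached, not re-measured).

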